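# Lock the bayonet cap into the filter housing

### The arm

A 7-joint arm with a two-finger parallel gripper is mounted at the origin on a cart in front of the work surface, level with it; the furniture and walls round the work are solid. World frame = base frame: x ahead of the robot, y to its left, z up, the work surface at z = 0. Lengths are in mm, angles in rad, forces in N, time in s.
With the tool pointing down it reaches from about 425 to 950 mm from the base axis. Payload 16.7 kg.
Tool frame: the origin (TCP) lies midway between the tips of the shut fingers; the grasp point (between the pads) lies 19 mm behind it (manip.grip_point_offset is the distance from the TCP to the grasp point, in mm); z points along the fingers, y is the line along which they close (so a half turn about z gives the same grasp; the last joint's range is limited). The gripper opens to 94 mm and grips with 3 to 60 N. Pads are 16 mm wide; open, the fingers measure 119 mm over their backs; the gripper's body (75 mm by 177 mm) begins 78 mm behind the grasp point.
Start: joints at [-1.415, 0.426, 0.074, 1.606, -0.034, 1.111, -0.067], TCP at [203.215, 643.642, 170.467] pointing down, gripper open.
Joint ranges: [-2.85, 2.85], [-0.5, 2.14], [-1.23, 1.37], [0.21, 2.46], [-1.02, 4.16], [0.16, 2.05], [-2.73, 2.73]. Speed limits (rad/s): [1.89, 1.89, 2.39, 2.39, 3.01, 3.01, 3.01].

### API

Orientations are given as a 3x3 rotation matrix whose columns are the frame's x, y, z axes.
In Python, from cell import sensors, imaging, manip gives the robot as it stands. The module is installed in compiled form; this text tells all that it offers.
- The arm moves only by the shell command python3 -m inch 'ROWS'. ROWS is a JSON object of lists of equal length, an entry for each row: "gripper": the finger opening in mm, from 0 to 94; "offset": the shift along the tool's x, y, z in units of 25 mm (1.0 is 25 mm), a list of three; "rotation": the turn, a rotation vector about the tool's x, y, z in units of 6 degrees (1.0 is 6 degrees), a list of three. A call has 1 to 20 rows; each row shifts and turns the commanded pose from where the row before left it, along the tool's axes as they then stand; what a row does not reach is not made up. A row lasts 1/8 s, in which the tool goes at most 62.5 mm and 10.7 degrees, less where a joint would pass 70% of its speed; a pose out of reach is approached as far as the arm can. A call is refused whole if a number of a shift passes 1 or a number of a turn 1, either way. A call with a gripper value outside its range is refused whole. The fingers move at their own pace and stop on an object; the grip force is fixed at half the most. Time passes only in rows, so rows that do not move let the fingers close. It gives the time, the measured TCP pose, the force, the opening and the grip force at its end, in the units of the state.
- sensors.sense(): the state, without advancing time (a new reading comes with each control period).
- imaging.grab_frame(name): name is "scene" or "side" or "wrist"; returns a dict with "frame" (384x512x3 uint8, red, green, blue), "fx", "fy", "cx", "cy" (pixels), "R" (3x3) and "t" (3): a world point X has camera coordinates R X + t. Camera axes: x right, y down, z forward; pixel columns grow to the right and rows downward; lengths in mm; the calibration is good to about 2 mm. A picture is of the moment at which its call begins. There is no depth.
- manip.sign_off(): hands the job in; it is judged then, once.
The state is a dict: "time": time; "q": joint angles; "qd": joint speeds; "joint_efforts": joint torques, N m; "tcp_pos": TCP position; "tcp_rot": TCP orientation; "force": force on the tool from outside, world axes, zero at the start; "wrist_torque": the same for the moment, N m; "gripper_width": finger opening in mm; "finger_force": force on a finger pad.
Only numpy, scipy, OpenCV 4.12 (cv2) and the standard library are available. Lean on these libraries where they do the work, as an engineer would, in place of code of your own. Each camera call takes 0.05 s, during which the arm holds its last target. There are 200 camera calls.

### The job

Close the open filter housing on the bench: take the T-handled cap with two lugs, lower it into the housing with its lugs through the two gaps, and turn it clockwise (seen from above) until the ramps have drawn it down tight and it comes up against its stop. Leave it locked there and let go; leave the similar cap with three lugs where it stands.

Things in the scene. Friction and masses are not known exactly. Their poses are not given: they have to be found in the camera images.
- two_lug_cap: Cap to fit, loose, upright, 0.2 kg. Round plug of radius 24, 28 high; at its foot two lugs on a line through the axis, to radius 40, 16 wide, from 1 to 8 up. A thin neck (radius 9) carries a dark steel T-bar, 76 long, 14 wide, 46 to 72 mm above the underside: grip across its middle. Origin: centre of the underside; z up; x along the T-bar and both lugs (half a turn makes no difference).
- three_lug_cap: A similar loose cap with three lugs 120 degrees apart, otherwise the same sizes; it belongs to another housing and cannot enter this one. Leave it where it stands. Origin: centre of the underside; z up; x along the T-bar, over one lug.
- housing: Fixed grey cup, 104 mm across, 32 high, on a 132 mm flange. Its steel rim (inner radius 30) has two 56-degree gaps, out to radius 45, for the lugs. Origin: centre of the underside; z up. Gaps at +60 and -120 degrees (counter-clockwise from above) from its x axis. A cap let down in the gaps turns clockwise only, 60 degrees to a stop: home, cap's x along the housing's x, either way.
- plunger (a joint): Sprung brass button (radius 12) in the middle of the housing; value = m pressed down. At 0 its top, and a cap resting on it, is 15 mm above the housing's underside, with the lugs 2.5 mm under the ramps' start. Over some 47 degrees of turn the ramps draw the cap down to 11 mm (value 0.004), then level to the stop; it stays by friction. Spring 3.5 N, 6.3 N at home; turning takes 0.2 to 0.3 N m.
Things that resemble listed ones, but are neither listed nor needed, are in the scene too. What is shaped like the two_lug_cap but green or yellow is not meant.

How it is judged:
By the outcome, as a careful person would: the job done as asked, in the order asked, and still so for the second after the job is handed in, with the robot touching nothing.
It also fails if it takes over 42 s, if anything falls off the work surface, if the arm or the gripper's body presses on something with over 40 N, if the wrist force passes 120 N, or if a joint passes its speed limit or range.

## Working session

There is one attempt and no reset: what is moved stays moved. The work goes in short steps, Python scripts to look and compute and a shell command to move; the robot and the scene stay as the last step left them, time stands still between calls to the robot, and variables do not carry over. Pictures are saved under pics/ and viewed, at most 12 in all, crops included, and the job is handed in when it is done.

```bash
mkdir -p pics
cat > h.py <<'E'
import numpy as np, cv2
from cell import sensors, imaging, manip
def grab(n, save=None):
    f=imaging.grab_frame(n)
    if save: cv2.imwrite(f'pics/{save}.png', f['frame'][:,:,::-1])
    return f
def ray(f,u,v):
    R=np.array(f['R']);t=np.array(f['t'])
    d=R.T@np.array([(u-f['cx'])/f['fx'],(v-f['cy'])/f['fy'],1]); return -R.T@t,d/np.linalg.norm(d)
def plane(f,u,v,z):
    o,d=ray(f,u,v); return o+d*(z-o[2])/d[2]
def tri(a,b):
    # a,b = (frame,u,v)
    o1,d1=ray(*a);o2,d2=ray(*b)
    s=np.linalg.lstsq(np.c_[d1,-d2],o2-o1,rcond=None)[0]
    p,q=o1+d1*s[0],o2+d2*s[1]; return (p+q)/2,np.linalg.norm(p-q)
def proj(f,X):
    c=np.array(f['R'])@np.array(X)+np.array(f['t']); return c[0]/c[2]*f['fx']+f['cx'],c[1]/c[2]*f['fy']+f['cy']
E
python3 - <<'E'
from h import *
import pickle
fs={n:grab(n) for n in('scene','side','wrist')}
pickle.dump(fs,open('f0.pkl','wb'))
im=np.zeros((600,800,3),np.uint8)
for n,f in fs.items():
    print(n,np.round(-np.array(f['R']).T@np.array(f['t'])),f['fx'])
cv2.imwrite('pics/scene0.png',cv2.resize(fs['scene']['frame'][:,:,::-1],(800,600)))
cv2.imwrite('pics/side0.png',cv2.resize(fs['side']['frame'][:,:,::-1],(800,600)))
s=sensors.sense(); print(s['time'],np.round(s['tcp_rot'],3),s['tcp_pos'],s['gripper_width'],s['force'])
E
```

```text
scene [-187.  520. 1367.] 456.5983273641163
side [ -48.  640. 1435.] 483.7022049403505
wrist [122. 669. 383.] 344.0336987161377
0.15 [[-0.954  0.301 -0.   ]
 [ 0.301  0.954 -0.001]
 [-0.    -0.001 -1.   ]] [203.12301507 643.33334075 169.92172981] 93.76177815307683 [1.01419125 0.75516093 0.30465948]
```

View pics/scene0.png

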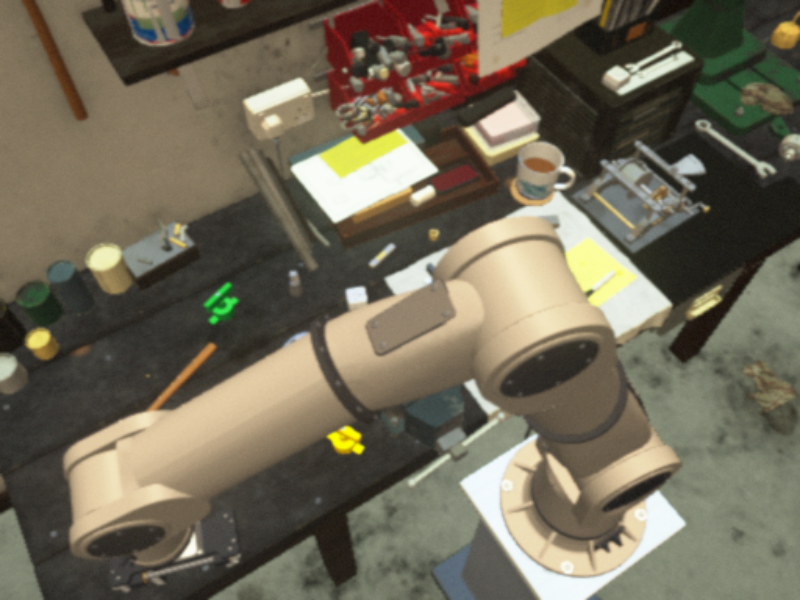

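View pics/side0.png

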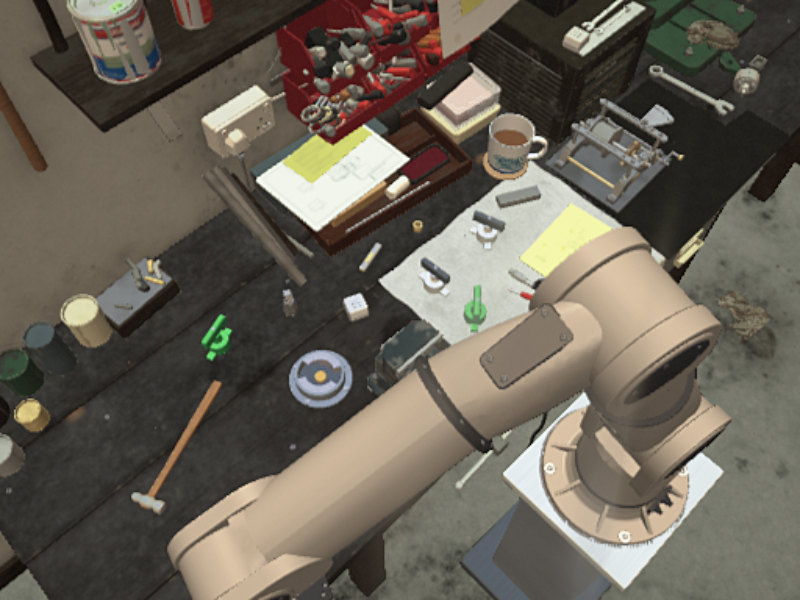

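The side view (800x600 scale) shows the housing at (320,377), two white caps with dark T-bars at (434,273) and (487,228), and green ones at (217,335) and (475,305). The scene view has a yellow one at (345,440), and there the arm hides the caps. Next is a close crop of the two dark-bar candidates and the housing.

Run:
```python
from h import *
import pickle
fs=pickle.load(open('f0.pkl','rb')); f=fs['side']
im=f['frame'][:,:,::-1]
a=cv2.resize(im[120:205,250:350],(800,600),interpolation=cv2.INTER_CUBIC)[:, :]
b=im[130:200,255:340]; c=im[215:265,180:230]
a=cv2.resize(b,(425*1,350),interpolation=cv2.INTER_CUBIC); c=cv2.resize(c,(350,350),interpolation=cv2.INTER_CUBIC)
cv2.imwrite('pics/crop1.png',np.hstack([a,c]))
for n,u,v,z in [('capA',434,273,59),('capB',487,228,59),('hous',320,377,20),('gr',475,305,59)]:
    print(n,plane(f,u*.64,v*.64,z).round())
```

```text
capA [546. -47.  59.]
capB [ 549. -220.   59.]
hous [546. 286.  20.]
gr [429. -52.  59.]
```

View pics/crop1.png

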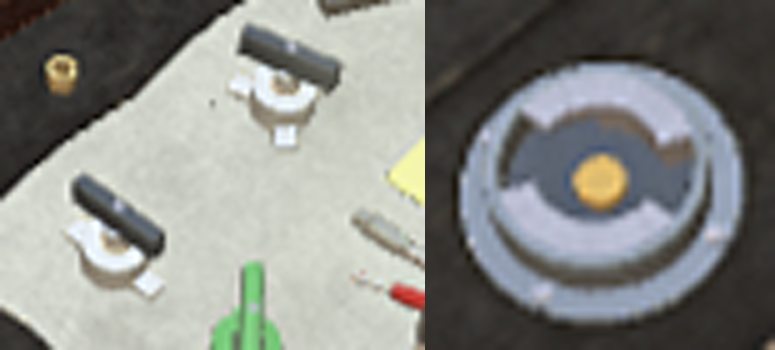

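Crop: the lower-left cap, crop (115,215), has two lugs in line with its bar at (75,235) and (148,285), so it is the two-lug cap. The upper cap, at (290,60), shows lugs at (240,85) and (285,135) that are not opposite each other, so it is the three-lug one. The housing's plunger is at crop (600,180), with its gaps at upper-left and right. I'll aim the wrist camera next.

Run:
```python
from h import *
import pickle
fs=pickle.load(open('f0.pkl','rb')); f=fs['side']; w=fs['wrist']
s=sensors.sense(); T=np.array(s['tcp_rot']);p=np.array(s['tcp_pos'])
C=-np.array(w['R']).T@np.array(w['t'])
print('cam in tool',(T.T@(C-p)).round(1)); print('cam axes in tool\n',(T.T@np.array(w['R']).T).round(3))
print(plane(w,w['cx'],w['cy'],0).round())
k=lambda x,y:(255+x/5,130+y/5)
e=[plane(f,*k(75,183),72),plane(f,*k(162,243),72)]
d=e[1]-e[0];print(e,np.linalg.norm(d),np.degrees(np.arctan2(d[1],d[0])))
h=lambda x,y:(180+(x-425)/7,215+y/7)
print('plunger',plane(f,*h(600,180),15))
for g in[(510,150),(680,170)]:
  x=plane(f,*h(*g),26);print(x)
for v in [(408,325),(440,322),(372,370),(405,355),(410,390)]:print(plane(f,v[0]*.64,v[1]*.64,0).round())
# displacement in tool axes to place TCP
for tgt in [(546,286),(546,-47)]:
  print((T.T@(np.array([*tgt,170])-p)/25).round(1))
```

```text
cam in tool [  84.8    0.  -212.9]
cam axes in tool
 [[-0.001 -0.957 -0.289]
 [ 1.    -0.001 -0.   ]
 [ 0.    -0.289  0.957]]
[232. 634.   0.]
[array([582.41626208, -44.82377578,  72.        ]), array([507.54717429, -52.67913763,  72.        ])] 75.28005722919252 -174.01036722122186
plunger [548.84026242 282.8639294   15.        ]
[584.50172317 305.54367163  26.        ]
[522.59187082 255.78740407  26.        ]
[516.  61.   0.]
[473.   5.   0.]
[491. 191.   0.]
[468. 117.   0.]
[402. 166.   0.]
[-17.4  -9.5   0. ]
[-21.4 -22.2   0. ]
```

```bash
python3 -m inch '{"gripper":[94,94,94,94,94,94,94,94,94,94,94,94,94,94,94,94,94,94,94,94],"offset":[[-0.5,-0.25,-0.5],[-0.97,-0.53,-0.5],[-0.97,-0.53,0],[-0.97,-0.53,0],[-0.97,-0.53,0],[-0.97,-0.53,0],[-0.97,-0.53,0],[-0.97,-0.53,0],[-0.97,-0.53,0],[-0.97,-0.53,0],[-0.97,-0.53,0],[-0.97,-0.53,0],[-0.97,-0.53,0],[-0.97,-0.53,0],[-0.97,-0.53,0],[-0.97,-0.53,0],[-0.97,-0.53,0],[-0.97,-0.53,0],[-0.5,-0.25,0],[0,0,0]],"rotation":[[0,0,0],[0,0,0],[0,0,0],[0,0,0],[0,0,0],[0,0,0],[0,0,0],[0,0,0],[0,0,0],[0,0,0],[0,0,0],[0,0,0],[0,0,0],[0,0,0],[0,0,0],[0,0,0],[0,0,0],[0,0,0],[0,0,0],[0,0,0]]}'
python3 - <<'E'
from h import *
import pickle
w=grab('wrist','w1'); pickle.dump(w,open('w1.pkl','wb'))
pickle.dump([grab('scene','sc1'),grab('side','sd1')],open('s1.pkl','wb'))
E
```

```text
time: 2.65
tcp_pos: [549.2, 283.9, 196.0]
tcp_rot: [[-0.953, 0.303, 0.0], [0.303, 0.953, 0.0], [-0.0, 0.0, -1.0]]
force: [-0.2, -0.2, 0.7]
gripper_width: 93.7
finger_force: 0.0
```

View pics/w1.png

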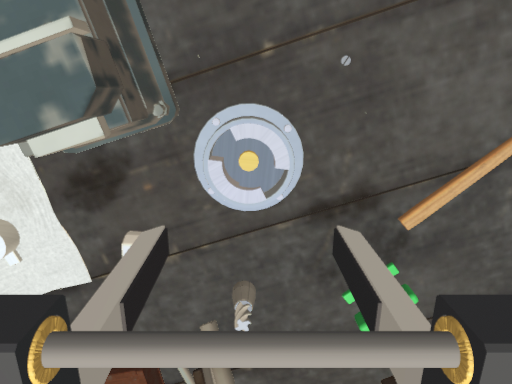

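The wrist view shows the housing centred at about (249,160), with gaps at upper-left (220,145) and lower-right (275,185). A tall glass-sided box sits at upper-left with a corner near (175,110), so I need its height before crossing it.

```bash
cat > m1.py <<'E'
from h import *
import pickle
w=pickle.load(open('w1.pkl','rb'));fs=pickle.load(open('f0.pkl','rb'));sd=fs['side']
def brass(f,r):
    u0,v0,u1,v1=r;hsv=cv2.cvtColor(f['frame'],cv2.COLOR_RGB2HSV)[v0:v1,u0:u1]
    m=cv2.inRange(hsv,(15,110,120),(32,255,255));n,l,st,c=cv2.connectedComponentsWithStats(m)
    i=1+np.argmax(st[1:,4]);return c[i]+[u0,v0],st[i,4]
a,na=brass(w,(225,135,275,185));b,nb=brass(sd,(190,225,225,255))
print(a,na,b,nb); P,e=tri((w,*a),(sd,*b));print('plunger tri',P.round(1),e.round(1),'plane15',plane(w,*a,15).round(1))
# rim: bright light metal
g=w['frame'][100:215,190:310]
im=cv2.resize(g,(800,766),interpolation=cv2.INTER_CUBIC)[:,:,::-1]
# unwrap about centre at rim height 32
c=P[:2]
for r in (35,39,43):
    row=[]
    for t in range(0,360,4):
        u,v=proj(w,(c[0]+r*np.cos(np.radians(t)),c[1]+r*np.sin(np.radians(t)),32))
        row.append(int(cv2.getRectSubPix(np.float32(cv2.cvtColor(w['frame'],cv2.COLOR_RGB2GRAY)),(1,1),(u,v))[0,0]))
    print(r,row)
for q in[(175,112),(165,118)]: 
  for z in(0,100,150):print(q,z,plane(w,*q,z).round())
print('tcp px',proj(w,np.array([549.2,283.9,196])))
E
python3 m1.py
```

```text
[248.1409396 160.2114094] 298 [204.725 240.85 ] 40
plunger tri [547.8 283.1  16. ] 2.6 plane15 [547.2 282.   15. ]
35 [214, 210, 148, 135, 132, 132, 136, 140, 140, 136, 134, 134, 133, 132, 132, 133, 201, 213, 213, 212, 211, 211, 214, 213, 213, 211, 214, 214, 213, 212, 213, 212, 213, 209, 207, 211, 212, 213, 212, 211, 212, 212, 213, 210, 210, 212, 213, 211, 165, 133, 132, 133, 135, 135, 135, 133, 134, 133, 133, 132, 127, 131, 202, 213, 213, 210, 211, 209, 210, 208, 213, 208, 211, 209, 214, 214, 214, 211, 214, 215, 213, 211, 211, 215, 211, 208, 212, 213, 213, 214]
39 [212, 212, 130, 106, 103, 104, 104, 103, 105, 103, 105, 110, 118, 116, 123, 129, 185, 210, 213, 213, 212, 209, 215, 213, 212, 212, 214, 214, 212, 212, 212, 213, 212, 209, 208, 211, 211, 213, 213, 211, 212, 214, 213, 210, 209, 212, 212, 213, 155, 131, 134, 135, 135, 133, 133, 133, 133, 134, 134, 134, 127, 129, 206, 211, 213, 211, 211, 210, 211, 207, 213, 208, 211, 210, 214, 214, 214, 211, 215, 214, 213, 212, 210, 214, 211, 209, 212, 213, 213, 211]
43 [210, 212, 137, 105, 103, 105, 104, 104, 105, 108, 104, 110, 109, 107, 111, 115, 186, 212, 210, 212, 212, 211, 212, 213, 212, 211, 213, 213, 211, 211, 213, 212, 210, 209, 211, 210, 210, 213, 213, 211, 213, 213, 213, 211, 209, 210, 213, 214, 147, 135, 135, 133, 132, 133, 135, 135, 134, 133, 130, 133, 122, 131, 207, 205, 212, 214, 210, 210, 212, 208, 213, 208, 211, 211, 216, 213, 215, 211, 214, 213, 214, 212, 211, 214, 211, 210, 212, 213, 213, 211]
(175, 112) 0 [470. 217.   0.]
(175, 112) 100 [470. 240. 100.]
(175, 112) 150 [469. 251. 150.]
(165, 118) 0 [473. 204.   0.]
(165, 118) 100 [472. 230. 100.]
(165, 118) 150 [471. 243. 150.]
tcp px (np.float64(250.2503388243185), np.float64(218.93873872119065))
```

Run:
```python
import cv2,numpy as np
w=cv2.imread('pics/w1.png')[95:220,185:315]
sd=cv2.imread('pics/sd1.png')[150:290,180:330]; 
cv2.imwrite('pics/crop2.png',np.hstack([cv2.resize(w,(400,400),interpolation=cv2.INTER_CUBIC),cv2.resize(sd,(400,400),interpolation=cv2.INTER_CUBIC)]))
```

```text
(no output)
```

View pics/crop2.png

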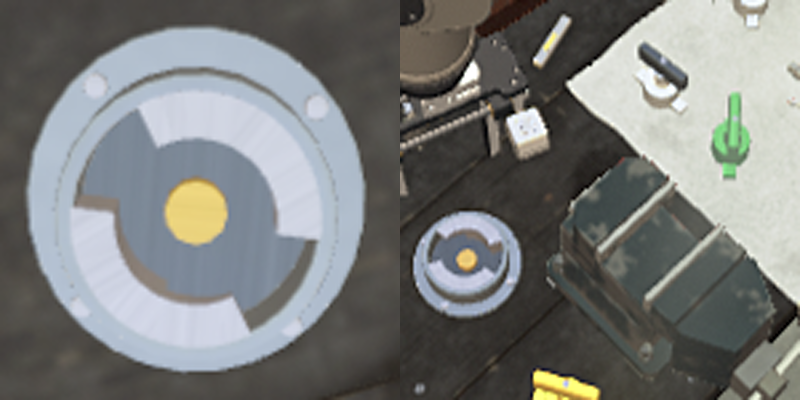

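The crop shows the housing clearly. The box carries two cream rails, with near ends at crop (605,250) and (650,305). I'll triangulate those and refine the housing centre from its flange and rim circles.

```bash
cat > m2.py <<'E'
from h import *
import pickle
w=pickle.load(open('w1.pkl','rb'));sc,sd=pickle.load(open('s1.pkl','rb'));sd0=pickle.load(open('f0.pkl','rb'))['side']
k=lambda x,y:(180+(x-400)/2.667,150+y*.35)
for a,b in[((100,127),(605,250)),((85,27),(650,305)),((160,108),(650,352))]:
    X,e=tri((w,*a),(sd,*k(*b)));print('box',X.round(),e.round(1))
g=w['frame'].astype(int);m=((g[:,:,2]>140)).astype(np.uint8);m[:95]=0;m[220:]=0;m[:,:185]=0;m[:,315:]=0
cs=cv2.findContours(m,cv2.RETR_EXTERNAL,cv2.CHAIN_APPROX_NONE)[0];c=max(cs,key=cv2.contourArea)[:,0]
for z in(0,4,6,8,10):
    X=np.array([plane(w,*q,z)[:2] for q in c.astype(float)]);s=np.linalg.lstsq(np.c_[2*X,np.ones(len(X))],(X**2).sum(1),rcond=None)[0]
    r=np.sqrt(s[2]+s[0]**2+s[1]**2);print('flange',z,s[:2].round(1),r.round(1))
gr=np.float32(cv2.cvtColor(w['frame'],cv2.COLOR_RGB2GRAY))
for C in[(547.2,282.),(547.8,283.1),(548.5,281.5),(547,281)]:
    out=[]
    T=np.arange(0,360,1.);v=np.array([np.mean([cv2.getRectSubPix(gr,(1,1),proj(w,(C[0]+r*np.cos(np.radians(t)),C[1]+r*np.sin(np.radians(t)),32)))[0,0] for r in(36,40,43)]) for t in T])>172
    print(C,T[np.flatnonzero(np.diff(v.astype(int)))])
E
python3 m2.py
```

```text
box [456. 131. -17.] 22.4
box [358. 159.   6.] 0.3
box [ 449.   58. -498.] 28.1
flange 0 [549.1 281.5] 65.5
flange 4 [548.4 281.7] 64.9
flange 6 [548.  281.9] 64.5
flange 8 [547.6 282. ] 64.2
flange 10 [547.2 282.2] 63.9
(547.2, 282.0) [  8.  63. 189. 246.]
(547.8, 283.1) [  7.  63. 191. 246.]
(548.5, 281.5) [  9.  65. 188. 244.]
(547, 281) [  9.  63. 188. 246.]
```

```bash
python3 -m inch '{"gripper":[94,94,94,94,94,94,94,94,94,94,94,94,94,94,94,94,94,94,94,94],"offset":[[-0.88,-0.58,-0.2],[-0.88,-0.58,0],[-0.88,-0.58,0],[-0.88,-0.58,0],[-0.88,-0.58,0],[-0.88,-0.58,0],[-0.88,-0.58,0],[-0.88,-0.58,0],[0.34,-0.89,0],[0.34,-0.89,0],[0.34,-0.89,0],[0.34,-0.89,0],[0.34,-0.89,0],[0.34,-0.89,0],[0.34,-0.89,0],[0.34,-0.89,0],[0.34,-0.89,0],[0,0,0],[0,0,0],[0,0,0]],"rotation":[[0,0,0],[0,0,0],[0,0,0],[0,0,0],[0,0,0],[0,0,0],[0,0,0],[0,0,0],[0,0,0],[0,0,0],[0,0,0],[0,0,0],[0,0,0],[0,0,0],[0,0,-1],[0,0,-1],[0,0,-1],[0,0,-0.9],[0,0,0],[0,0,0]]}'
python3 - <<'E'
from h import *
import pickle
w=grab('wrist','w2'); pickle.dump(w,open('w2.pkl','wb'))
pickle.dump([grab('scene','sc2'),grab('side','sd2')],open('s2.pkl','wb'))
s=sensors.sense();print(s['q'])
E
```

```text
time: 5.3
tcp_pos: [554.4, -50.2, 200.5]
tcp_rot: [[-0.995, -0.101, -0.0], [-0.101, 0.995, 0.0], [0.0, 0.0, -1.0]]
force: [0.1, -0.8, 0.3]
gripper_width: 93.8
finger_force: 0.0
[-0.32174463  0.20938943  0.34635962  1.85525703 -0.07952725  1.09053371
  1.72719857]
```

View pics/w2.png

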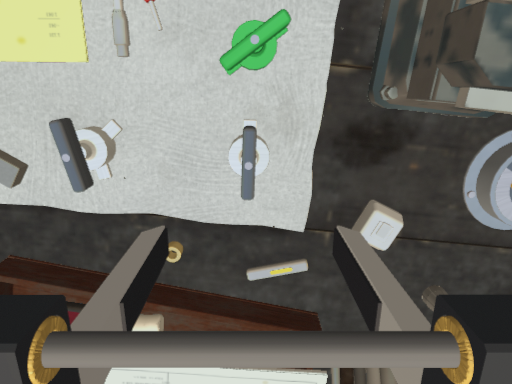

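The wrist view shows the two-lug cap at (248,160) with its bar from (248,123) to (248,198). The three-lug cap is at left (75,155), and a green one is at (255,45). Next I'll triangulate the bar.

```bash
cat > m3.py <<'E'
from h import *
import pickle
w=pickle.load(open('w2.pkl','rb'));sd=pickle.load(open('f0.pkl','rb'))['side']
def bar(f,r):
    u0,v0,u1,v1=r;g=f['frame'][v0:v1,u0:u1].max(2);m=(g<105).astype(np.uint8)
    n,l,st,c=cv2.connectedComponentsWithStats(m);i=1+np.argmax(st[1:,4])
    q=np.argwhere(l==i)[:,::-1].astype(np.float32)+[u0,v0];r=cv2.minAreaRect(q.astype(np.float32))
    b=cv2.boxPoints(r); e=sorted([(np.linalg.norm(b[j]-b[(j+1)%4]),j) for j in range(4)])[:2]
    return np.array([(b[j]+b[(j+1)%4])/2 for _,j in e]),r,q.mean(0)
a,ra,ca=bar(w,(225,110,275,210));b,rb,cb=bar(sd,(266,162,292,184))
print(a,ra,ca,'\n',b,rb,cb)
X,e=tri((w,*ca),(sd,*cb));print('centre',X.round(1),e.round(1))
for i in(0,1):
  for j in(0,1):
    X,e=tri((w,*a[i]),(sd,*b[j]));print(i,j,X.round(1),e.round(1))
p=[plane(w,*x,72) for x in a];d=p[1]-p[0];print('plane72',(p[0]+p[1])/2,np.linalg.norm(d),np.degrees(np.arctan2(d[1],d[0])))
# white disc (plug top) centre check at 28
h=cv2.cvtColor(w['frame'],cv2.COLOR_RGB2GRAY)
s=sensors.sense();print(s['tcp_pos'])
# housing plunger from w1 vs brass height via w2?
E
python3 m3.py
```

```text
[[257.66998 196.19   ]
 [247.60999 125.77   ]] ((252.63998413085938, 160.97999572753906), (71.13494110107422, 13.717872619628906), 81.8698959350586) [251.50955414 149.13375796] 
 [[268.64514 168.09389]
 [286.5573  179.68413]] ((277.6012268066406, 173.88900756835938), (21.334959030151367, 4.988034248352051), 32.905242919921875) [278.23611111 174.08333333]
centre [537.5 -48.2  66.9] 13.1
0 0 [581.8 -39.3  68. ] 2.5
0 1 [541.8 -45.8  76.1] 69.5
1 0 [533.2 -37.1 109.9] 71.3
1 1 [511.3 -56.4  56.1] 3.7
plane72 [543.59083311 -48.59234308  72.        ] 73.39347482746648 -166.18208023298732
[554.47814905 -50.13914431 200.4027638 ]
```

Run:
```python
from h import *
import pickle
w=pickle.load(open('w2.pkl','rb'));sd=pickle.load(open('f0.pkl','rb'))['side']
g=w['frame'][110:210,235:262].max(2)
for v in range(8,98,6):print(v+110,g[v].tolist())
for t in(75,85,95):
    m=(g<t);r=np.flatnonzero(m.sum(1)>5);c=[np.flatnonzero(m[i]).mean()+235 for i in r]
    print(t,r[0]+110,r[-1]+110,np.polyfit(r+110,c,1),np.mean(c))
```

```text
118 [194, 195, 195, 195, 193, 194, 195, 197, 193, 187, 188, 186, 188, 187, 186, 187, 190, 189, 187, 186, 187, 187, 189, 188, 189, 189, 190]
124 [199, 200, 202, 198, 199, 200, 199, 201, 209, 225, 227, 223, 219, 220, 220, 218, 219, 223, 223, 223, 218, 210, 194, 190, 191, 192, 192]
130 [200, 201, 200, 200, 199, 197, 195, 181, 109, 102, 104, 106, 106, 106, 106, 104, 103, 100, 94, 88, 86, 135, 197, 196, 196, 196, 197]
136 [199, 196, 186, 151, 125, 125, 121, 105, 99, 114, 119, 123, 125, 125, 124, 121, 121, 120, 112, 103, 97, 101, 134, 137, 155, 182, 199]
142 [223, 226, 226, 226, 226, 226, 220, 183, 106, 115, 120, 125, 125, 124, 123, 121, 121, 118, 110, 101, 115, 181, 224, 224, 223, 223, 222]
148 [226, 226, 226, 226, 225, 225, 212, 148, 110, 117, 122, 126, 125, 123, 123, 121, 121, 118, 108, 99, 129, 198, 221, 221, 221, 221, 221]
154 [226, 227, 224, 214, 198, 188, 163, 94, 114, 119, 123, 126, 125, 123, 122, 120, 119, 115, 105, 96, 109, 160, 168, 183, 218, 219, 220]
160 [229, 229, 227, 218, 207, 198, 215, 120, 114, 119, 123, 125, 124, 123, 120, 120, 118, 111, 103, 106, 155, 202, 172, 197, 219
[... 437 characters left out ...]
2, 203, 201, 201, 199, 190, 135, 113, 119, 123, 125, 124, 122, 120, 119, 117, 113, 105, 98, 137, 204, 204, 202, 200, 199, 199, 201]
190 [196, 196, 193, 195, 199, 186, 115, 114, 120, 122, 125, 125, 122, 121, 119, 118, 111, 102, 103, 141, 193, 195, 198, 197, 195, 195, 195]
196 [197, 198, 200, 197, 197, 185, 108, 116, 120, 124, 125, 125, 122, 120, 118, 117, 108, 100, 110, 167, 207, 202, 199, 197, 195, 196, 199]
202 [191, 191, 197, 198, 200, 203, 200, 194, 189, 187, 193, 199, 199, 199, 196, 195, 193, 195, 199, 204, 206, 203, 199, 196, 196, 198, 199]
75 126 127 [6.4296944e-14 2.4900000e+02] 249.0
85 126 128 [-3.52436136e-14  2.49000000e+02] 249.0
95 126 128 [-3.52436136e-14  2.49000000e+02] 249.0
```

Run:
```python
from h import *
import pickle
w=pickle.load(open('w2.pkl','rb'));sd=pickle.load(open('f0.pkl','rb'))['side']
def mark(f,r,lo):
    u0,v0,u1,v1=r;g=f['frame'][v0:v1,u0:u1].max(2).astype(float);m=np.clip(g-lo,0,None);Y,X=np.mgrid[v0:v1,u0:u1]
    return (m*X).sum()/m.sum(),(m*Y).sum()/m.sum()
a=mark(w,(243,161,253,172),135)
print(sd['frame'][166:177,272:288].max(2))
b=(279,171)
print(a,b,tri((w,*a),(sd,*b)))
e=[plane(w,248.5,131,72),plane(w,246.6,199,72)];d=e[1]-e[0]
print('plane72',plane(w,*a,72),(e[0]+e[1])/2,np.linalg.norm(d),np.degrees(np.arctan2(d[1],d[0])))
```

```text
[[108 118 160 205 221 218 215 209 205 204 201 205 202 202 204 201]
 [113 113 112 129 173 222 216 208 207 211 206 206 206 202 202 202]
 [ 97 106 114 108 116 156 213 214 212 211 210 206 210 207 208 206]
 [ 66  86 106 116 109 101 166 191 217 213 209 203 208 215 208 208]
 [ 47  63  77 101 110 125 196 168 172 213 214 209 207 208 203 203]
 [ 44  49  57  70  93 130 204 175 122 149 219 218 212 208 202 204]
 [124  49  42  50  63  92 135 136 114 106 157 191 216 217 212 211]
 [206 172  97  48  49  61  75  98 112 115 116 126 170 216 217 213]
 [229 249 255 130  46  47  56  70  95 110 116 114 117 153 217 215]
 [241 252 255 223 150  59  46  53  69  88 107 116 113 112 141 189]
 [245 248 255 205 190 211 126  57  54  68  78 101 114 115 107 117]]
(np.float64(248.02198635329796), np.float64(165.52312357846853)) (279, 171) (array([547.33311958, -53.00532527,  74.32773554]), np.float64(0.4183922841113265))
plane72 [547.66221897 -53.04380007  72.        ] [548.19807198 -53.50115556  72.        ] 70.67640418085722 4.031538809263258
```

```bash
python3 -m inch '{"gripper":[94,94,94,94,94,94,94,94,94,94,0,0,0,0,0,0,0,0],"offset":[[0.28,-0.06,0.5],[0,0,1],[0,0,1],[0,0,1],[0,0,1],[0,0,1],[0,0,0.6],[0,0,0.3],[0,0,0],[0,0,0],[0,0,0],[0,0,0],[0,0,0],[0,0,0],[0,0,0],[0,0,0],[0,0,0],[0,0,0]],"rotation":[[0,0,0.25],[0,0,0],[0,0,0],[0,0,0],[0,0,0],[0,0,0],[0,0,0],[0,0,0],[0,0,0],[0,0,0],[0,0,0],[0,0,0],[0,0,0],[0,0,0],[0,0,0],[0,0,0],[0,0,0],[0,0,0]]}'
```

```text
time: 7.7
tcp_pos: [547.6, -52.6, 40.4]
tcp_rot: [[-0.997, -0.076, -0.0], [-0.076, 0.997, -0.0], [0.0, -0.0, -1.0]]
force: [0.7, 0.0, 0.1]
gripper_width: 17.5
finger_force: 0.0
```

```bash
python3 -m inch '{"gripper":[0,0,0,0,0,0,0,0,0,0,0,0,0],"offset":[[0,0,0],[0,0,0],[0,0,0],[0,0,-0.4],[0,0,-1],[0,0,-1],[0,0,-1],[0,0,-1],[0,0,-1],[0,0,-1],[0,0,-1],[0,0,-0.6],[0,0,0]],"rotation":[[0,0,0],[0,0,0],[0,0,0],[0,0,0],[0,0,0],[0,0,0],[0,0,0],[0,0,0],[0,0,0],[0,0,0],[0,0,0],[0,0,0],[0,0,0]]}'
python3 - <<'E'
from h import *
import pickle
w=grab('wrist','w3'); pickle.dump(w,open('w3.pkl','wb'))
cv2.imwrite('pics/w3c.png',cv2.resize(w['frame'][100:384,120:390,::-1],(570,600)))
s=sensors.sense(); p=np.array(s['tcp_pos']);T=np.array(s['tcp_rot'])
for x in(-38,0,38):print(x,proj(w,p+T@[x,0,-32]))
E
```

```text
time: 9.32
tcp_pos: [548.1, -52.6, 241.4]
tcp_rot: [[-0.997, -0.076, 0.002], [-0.076, 0.997, 0.0], [-0.002, 0.0, -1.0]]
force: [-0.1, -0.7, 0.1]
gripper_width: 0.3
finger_force: 0.0
-38 (np.float64(250.3587199793561), np.float64(295.25627671177295))
0 (np.float64(250.30464031347876), np.float64(238.1262693970463))
38 (np.float64(250.24420153664119), np.float64(174.27846806902977))
```

View pics/w3c.png

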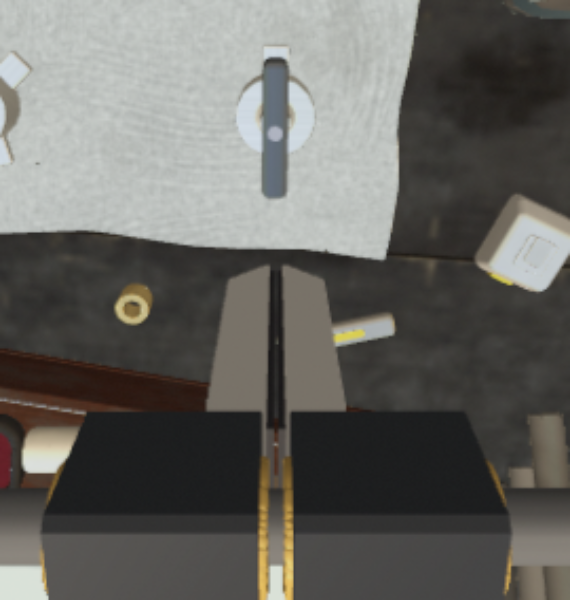

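The grasp failed: the cap still stands at crop (275,133) and the fingers, at (275,270), closed on nothing. I'll re-measure its position from w3.

Run:
```python
from h import *
import pickle
w2=pickle.load(open('w2.pkl','rb'));w=pickle.load(open('w3.pkl','rb'));sd0,sc0=[pickle.load(open('f0.pkl','rb'))[k] for k in('side','scene')]
a=(250.3,100+133*284/600)
print(a)
for z in(0,50,72):print(z,plane(w,*a,z).round(1),plane(w2,248,165.5,z).round(1),plane(sd0,278.4,170.5,z).round(1))
print(tri((w,*a),(sd0,278.4,170.5)),tri((w,*a),(w2,248,165.5)))
sd=grab('side');pickle.dump(sd,open('sd3.pkl','wb'))
cv2.imwrite('pics/sd3.png',sd['frame'][:,:,::-1])
d=cv2.absdiff(sd['frame'],sd0['frame']).max(2);print('diff at cap',d[160:190,262:295].max())
print(sensors.sense()['gripper_width'])
```

```text
(250.3, 162.95333333333332)
0 [563.6 -51.2   0. ] [564.  -51.9   0. ] [583.1 -90.8   0. ]
50 [552.6 -52.1  50. ] [552.6 -52.7  50. ] [561.1 -65.3  50. ]
72 [547.7 -52.4  72. ] [547.6 -53.1  72. ] [551.4 -54.1  72. ]
(array([547.90646948, -52.00244168,  76.87738538]), np.float64(2.7077523818495655)) (array([546.28984754, -52.85410258,  78.15989465]), np.float64(0.637434204654904))
diff at cap 16
0.22894581424324337
```

The position was right (547.7, -52.6, ~75) and the cap hasn't moved, so most likely I lifted before the fingers had pressed. I'll go again and wait for finger force.

```bash
python3 -m inch '{"gripper":[94,94,94,94,94,94,94,94,94,94,94,94,94,0,0,0,0,0,0,0],"offset":[[0,0,0],[0,0,0],[0,0,0],[0,0,1],[0,0,1],[0,0,1],[0,0,1],[0,0,1],[0,0,1],[0,0,1],[0,0,0.7],[0,0,0.35],[0,0,0],[0,0,0],[0,0,0],[0,0,0],[0,0,0],[0,0,0],[0,0,0],[0,0,0]],"rotation":[[0,0,0],[0,0,0],[0,0,0],[0,0,0],[0,0,0],[0,0,0],[0,0,0],[0,0,0],[0,0,0],[0,0,0],[0,0,0],[0,0,0],[0,0,0],[0,0,0],[0,0,0],[0,0,0],[0,0,0],[0,0,0],[0,0,0],[0,0,0]]}'; python3 -m inch '{"gripper":[0,0,0,0],"offset":[[0,0,0],[0,0,0],[0,0,0],[0,0,0]],"rotation":[[0,0,0],[0,0,0],[0,0,0],[0,0,0]]}';python3 -m inch '{"gripper":[0,0],"offset":[[0,0,0],[0,0,0]],"rotation":[[0,0,0],[0,0,0]]}'
```

```text
time: 11.92
tcp_pos: [547.6, -52.6, 39.2]
tcp_rot: [[-0.997, -0.076, -0.0], [-0.076, 0.997, -0.0], [0.0, -0.0, -1.0]]
force: [0.4, -0.7, 0.0]
gripper_width: 27.1
finger_force: 0.0
time: 12.42
tcp_pos: [547.7, -52.6, 39.2]
tcp_rot: [[-0.997, -0.076, -0.0], [-0.076, 0.997, -0.0], [0.0, -0.0, -1.0]]
force: [-0.1, 0.0, -0.5]
gripper_width: 0.3
finger_force: 0.1
time: 12.68
tcp_pos: [547.7, -52.6, 39.2]
tcp_rot: [[-0.997, -0.076, -0.0], [-0.076, 0.997, -0.0], [0.0, -0.0, -1.0]]
force: [-0.3, 0.3, 0.3]
gripper_width: 0.1
finger_force: 0.1
```

The fingers close fully at z=39 with nothing between them. I'll look at the situation from side and wrist.

Run:
```python
from h import *
import pickle
w=grab('wrist');sd=grab('side');sc=grab('scene');pickle.dump([w,sd,sc],open('s4.pkl','wb'))
p=np.array(sensors.sense()['tcp_pos'])
print([proj(f,p) for f in(w,sd,sc)])
a=cv2.resize(w['frame'][60:384,90:410,::-1],(400,400));b=cv2.resize(sd['frame'][100:220,210:330,::-1],(400,400),interpolation=cv2.INTER_CUBIC)
cv2.imwrite('pics/c4.png',np.hstack([a,b]))
```

```text
[(np.float64(250.11967144797495), np.float64(218.81249205045896)), (np.float64(278.44346522045026), np.float64(176.72034227965779)), (np.float64(279.4878614270991), np.float64(179.97345611396872))]
```

View pics/c4.png

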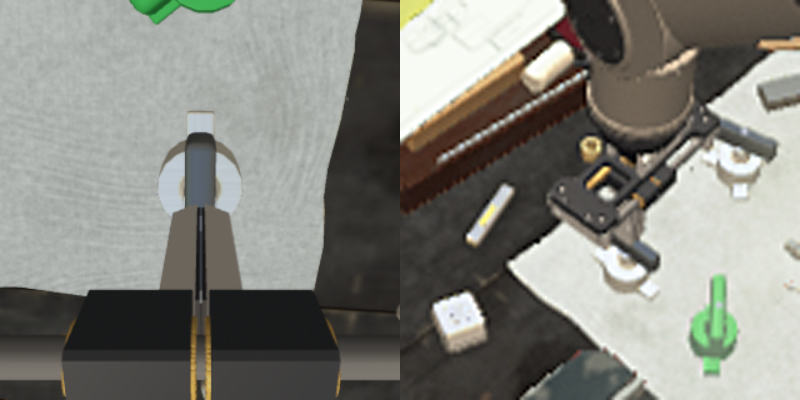

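The picture contradicts the reported geometry. In the crop, the shut fingertips at (200,207) lie in front of and above the bar. From w2, the open tips are 170 px apart for a 94 mm opening, which gives a depth of about 190 mm, so the visible tips end roughly 33 mm behind the reported TCP. I'll test this safely by opening to 60 and going down 20 mm before closing. If the tips were true they would stop on the plug at 48 mm; otherwise they stop on the bar at 14 mm.

```bash
python3 -m inch '{"gripper":[60,60,60,60,60,60,60,60,60,60,0,0,0,0,0,0],"offset":[[0,0,0],[0,0,0],[0,0,0],[0,0,0],[0,0,0],[0,0,0.2],[0,0,0.3],[0,0,0.3],[0,0,0],[0,0,0],[0,0,0],[0,0,0],[0,0,0],[0,0,0],[0,0,0],[0,0,0]],"rotation":[[0,0,0],[0,0,0],[0,0,0],[0,0,0],[0,0,0],[0,0,0],[0,0,0],[0,0,0],[0,0,0],[0,0,0],[0,0,0],[0,0,0],[0,0,0],[0,0,0],[0,0,0],[0,0,0]]}'
python3 - <<'E'
from h import *
print([np.round(sensors.sense()[k],1) for k in('time','gripper_width','finger_force','force')])
w=grab('wrist','w5')
g=cv2.cvtColor(w['frame'],cv2.COLOR_RGB2GRAY)
E
```

```text
time: 14.82
tcp_pos: [547.6, -52.6, 19.2]
tcp_rot: [[-0.997, -0.076, -0.0], [-0.076, 0.997, -0.0], [0.0, -0.0, -1.0]]
force: [0.1, 0.0, -0.7]
gripper_width: 13.9
finger_force: 30.0
[np.float64(14.8), np.float64(13.9), np.float64(30.0), array([ 0.1,  0. , -0.7])]
```

Hypothesis confirmed: the fingers hold the 13.9 mm bar at 30 N, with the cap underside at TCP z − 19. Next I lift and go round the box.

```bash
python3 -m inch '{"gripper":[0,0,0,0,0,0,0,0,0,0,0,0,0,0,0],"offset":[[0,0,-0.4],[0,0,-1],[0,0,-1],[0,0,-1],[0,0,-1],[0,0,-1],[0,0,-1],[0,0,-0.8],[-0.83,0.87,0],[-0.83,0.87,0],[-0.83,0.87,0],[-0.83,0.87,0],[-0.83,0.87,0],[-0.83,0.87,0],[-0.83,0.87,0]],"rotation":[[0,0,0],[0,0,0],[0,0,0],[0,0,0],[0,0,0],[0,0,0],[0,0,0],[0,0,0],[0,0,0],[0,0,0],[0,0,0],[0,0,0],[0,0,0],[0,0,0],[0,0,0]]}'; python3 -m inch '{"gripper":[0,0,0,0,0,0,0,0,0,0,0,0,0,0],"offset":[[0.59,0.91,0],[0.59,0.91,0],[0.59,0.91,0],[0.59,0.91,0],[0.59,0.91,0],[0.59,0.91,0],[0.59,0.91,0],[0.59,0.91,0],[0,0,0],[0,0,0],[0,0,0],[0,0,0],[0,0,0],[0,0,0]],"rotation":[[0,0,0],[0,0,0],[0,0,0],[0,0,0],[0,0,0],[0,0,0],[0,0,0],[0,0,0],[0,0,-1],[0,0,-1],[0,0,-1],[0,0,-1],[0,0,-1],[0,0,-0.35]]}'
python3 - <<'E'
from h import *
import pickle
w=grab('wrist','w6');sd=grab('side','sd6');sc=grab('scene','sc6');pickle.dump([w,sd,sc],open('s6.pkl','wb'))
s=sensors.sense();p=np.array(s['tcp_pos']);T=np.array(s['tcp_rot']);print(s['q'],s['force'],manip.grip_point_offset)
# predicted cap points: lug tip near camera (tool +x 40, height 1..8), bar end
for X in[(40,0,19.2-8),(24,0,19.2-28),(38,0,19.2-72)]:print(X,proj(w,p+T@np.array(X)))
cv2.imwrite('pics/w6c.png',cv2.resize(w['frame'][100:300,150:350,::-1],(600,600),interpolation=cv2.INTER_CUBIC))
E
```

```text
time: 16.75
tcp_pos: [681.3, 112.1, 198.7]
tcp_rot: [[-0.997, -0.077, -0.001], [-0.077, 0.997, -0.0], [0.001, 0.0, -1.0]]
force: [1.0, -0.6, -2.0]
gripper_width: 13.6
finger_force: 30.0
time: 18.5
tcp_pos: [549.0, 283.4, 198.9]
tcp_rot: [[-0.803, -0.596, -0.001], [-0.596, 0.803, -0.0], [0.001, 0.0, -1.0]]
force: [0.7, 0.3, -1.6]
gripper_width: 13.7
finger_force: 30.0
[-0.68887396  0.30996295  0.13700982  1.71263457 -0.04637536  1.12248194
  1.66780373] [-0.07512972 -0.09231744 -2.13285114] 18.8
(40, 0, 11.2) (np.float64(249.66351061082725), np.float64(156.00816753413434))
(24, 0, -8.8) (np.float64(249.5848763201501), np.float64(187.83417987999897))
(38, 0, -52.8) (np.float64(249.52683993038647), np.float64(185.97857445738177))
```

View pics/w6c.png

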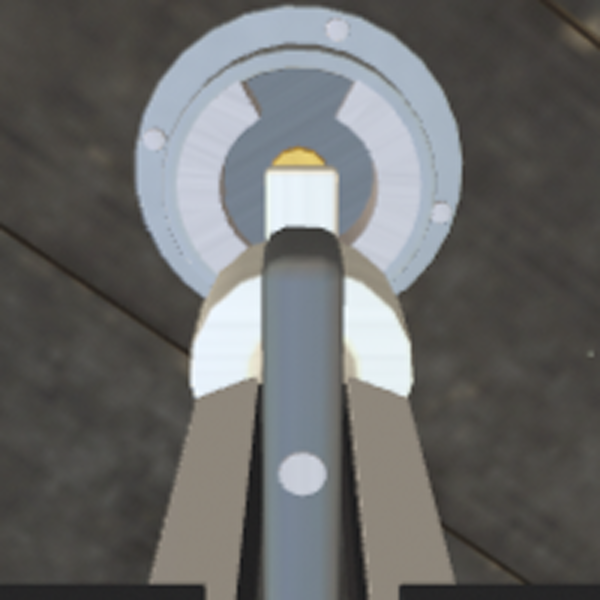

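The crop shows the held cap with its lug tip at (301,168), exactly where predicted, so it is centred on the TCP. It is aligned with the gap (edges near (262,115) and (338,118), midpoint u=300). One last check of the housing centre from this second viewpoint.

Run:
```python
from h import *
import pickle
w,sd,sc=pickle.load(open('s6.pkl','rb'))
g=w['frame'].astype(int);m=(g[:,:,2]>140).astype(np.uint8);m[:90]=0;m[195:]=0;m[:,:185]=0;m[:,315:]=0
c=max(cv2.findContours(m,cv2.RETR_EXTERNAL,cv2.CHAIN_APPROX_NONE)[0],key=cv2.contourArea)[:,0]
c=c[(c[:,1]<180)]
for z in(0,6):
    X=np.array([plane(w,*q,z)[:2] for q in c.astype(float)]);s=np.linalg.lstsq(np.c_[2*X,np.ones(len(X))],(X**2).sum(1),rcond=None)[0]
    print('flange',z,s[:2].round(1),np.sqrt(s[2]+s[0]**2+s[1]**2).round(1))
k=lambda x,y:(150+x/3,100+y/3)
e=[plane(w,*k(262,117),32),plane(w,*k(338,118),32)];C=np.array([548,282,32])
print('gap edges',[(np.degrees(np.arctan2(*(q-C)[1::-1])).round(1),np.linalg.norm(q-C).round(1)) for q in e])
e=[plane(w,*k(243,83),32),plane(w,*k(357,81),32)]
print('gap outer',[(np.degrees(np.arctan2(*(q-C)[1::-1])).round(1),np.linalg.norm(q-C).round(1)) for q in e])
```

```text
flange 0 [534.8 270.7] 44.0
flange 6 [534.  270.2] 43.4
gap edges [(np.float64(-116.5), np.float64(29.7)), (np.float64(-172.5), np.float64(29.9))]
gap outer [(np.float64(-115.9), np.float64(43.9)), (np.float64(-171.7), np.float64(45.0))]
```

```bash
python3 -m inch '{"gripper":[0,0,0,0,0,0,0,0,0,0,0],"offset":[[0.07,-0.02,-0],[0,0,1],[0,0,1],[0,0,1],[0,0,1],[0,0,1],[0,0,0.5],[0,0,0.4],[0,0,0.3],[0,0,0.2],[0,0,0]],"rotation":[[0,0,0],[0,0,0],[0,0,0],[0,0,0],[0,0,0],[0,0,0],[0,0,0],[0,0,0],[0,0,0],[0,0,0],[0,0,0]]}';  python3 -m inch '{"gripper":[0,0,0],"offset":[[0,0,0.1],[0,0,0.1],[0,0,0]],"rotation":[[0,0,0],[0,0,0],[0,0,0]]}'
```

```text
time: 20.02
tcp_pos: [548.2, 281.3, 39.2]
tcp_rot: [[-0.804, -0.594, -0.0], [-0.594, 0.804, -0.0], [0.0, -0.0, -1.0]]
force: [-0.3, 0.4, -2.7]
gripper_width: 13.9
finger_force: 30.0
time: 20.4
tcp_pos: [548.1, 281.3, 34.1]
tcp_rot: [[-0.804, -0.594, -0.0], [-0.594, 0.804, -0.0], [0.0, 0.0, -1.0]]
force: [-0.9, -0.6, -0.9]
gripper_width: 13.3
finger_force: 30.0
```

```bash
python3 -m inch '{"gripper":[0,0,0,0,0],"offset":[[0,0,0.05],[0,0,0],[0,0,0],[0,0,0],[0,0,0]],"rotation":[[0,0,0],[0,0,0],[0,0,0.8],[0,0,0.8],[0,0,0.8]]}';  python3 - <<'E'
from cell import sensors
s=sensors.sense();print(s['force'],s['wrist_torque'])
E
```

```text
time: 21.02
tcp_pos: [548.3, 281.3, 33.0]
tcp_rot: [[-0.928, -0.373, -0.0], [-0.373, 0.928, 0.0], [0.0, 0.0, -1.0]]
force: [0.3, 0.1, -2.8]
gripper_width: 13.7
finger_force: 30.0
[ 0.30663917  0.12666814 -2.83736993] [0.09096486 0.04446387 0.01208998]
```

```bash
python3 -m inch '{"gripper":[0,0,0,0],"offset":[[0,0,0.015],[0,0,0.015],[0,0,0.015],[0,0,0.015]],"rotation":[[0,0,0.8],[0,0,0.8],[0,0,0.8],[0,0,0.8]]}';  python3 - <<'E'
from h import *
r=[]
for i in range(4):
    w=grab('wrist','w7');s=sensors.sense();r.append([*s['force'],*s['wrist_torque']])
print(np.round(np.mean(r,0),2),s['q'][6])
E
```

```text
time: 21.52
tcp_pos: [548.1, 281.6, 31.4]
tcp_rot: [[-0.999, -0.048, -0.0], [-0.048, 0.999, 0.0], [0.0, 0.0, -1.0]]
force: [1.0, 1.2, -8.6]
gripper_width: 13.8
finger_force: 30.1
[ 0.76  1.86 -7.89  0.58 -0.27  0.07] 1.1933879379589132
```

```bash
python3 -m inch '{"gripper":[0,0,0],"offset":[[0,0,0.05],[0,0,0.04],[0,0,0.02]],"rotation":[[0,0,0.8],[0,0,0.8],[0,0,0.8]]}';  python3 - <<'E'
from h import *
r=[]
for i in range(3):
    w=grab('wrist','w8');s=sensors.sense();r.append([*s['force'],*s['wrist_torque']])
print(np.round(np.mean(r,0),2),s['tcp_pos'])
E
```

```text
time: 22.1
tcp_pos: [548.2, 281.3, 28.7]
tcp_rot: [[-0.98, 0.2, -0.0], [0.2, 0.98, 0.0], [0.0, 0.0, -1.0]]
force: [-0.2, 0.0, -5.9]
gripper_width: 13.7
finger_force: 30.0
[ 0.95  0.45 -7.92  0.28 -0.19 -0.2 ] [548.08181078 281.17865138  28.56580051]
```

```bash
python3 -m inch '{"gripper":[0,0,0,0],"offset":[[0,0,0],[0,0,0],[0,0,0],[0,0,0]],"rotation":[[0,0,0.8],[0,0,0.8],[0,0,0.6],[0,0,0.4]]}';  python3 - <<'E'
from h import *
r=[]
for i in range(4):
    w=grab('wrist','w9');s=sensors.sense();r.append([*s['force'],*s['wrist_torque']])
T=s['tcp_rot'];print(np.round(np.mean(r,0),2),np.degrees(np.arctan2(-T[1][0],-T[0][0])))
cv2.imwrite('pics/w9c.png',cv2.resize(w['frame'][130:330,150:350,::-1],(600,600),interpolation=cv2.INTER_CUBIC))
E
```

```text
time: 22.75
tcp_pos: [548.0, 281.3, 28.4]
tcp_rot: [[-0.891, 0.455, -0.0], [0.455, 0.891, -0.0], [0.0, -0.001, -1.0]]
force: [1.9, 2.3, -12.1]
gripper_width: 13.8
finger_force: 30.9
[  0.73   1.95 -12.72   0.48  -0.2    0.49] -26.997730377877932
```

View pics/w9c.png

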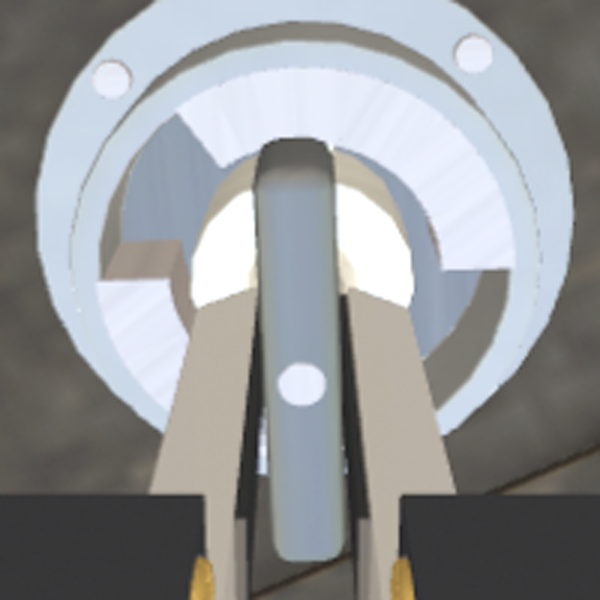

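The crop shows the cap seated with its lugs hidden under the rim. Its bar, (295,150) to (308,555), lags the tool by about 2°, and the torque is up at 0.49 N m, so it looks to be at the stop. One more small turn to confirm.

```bash
python3 -m inch '{"gripper":[0,0,0],"offset":[[0,0,0.03],[0,0,0],[0,0,0]],"rotation":[[0,0,0.5],[0,0,0.3],[0,0,0]]}';  python3 - <<'E'
from h import *
r=[]
for i in range(4):
    w=grab('wrist','w10');s=sensors.sense();r.append([*s['force'],*s['wrist_torque']])
T=s['tcp_rot'];a=np.degrees(np.arctan2(-T[1][0],-T[0][0]));print(np.round(np.mean(r,0),2),a,s['tcp_pos'])
p=np.array(s['tcp_pos'])
# bar edges on the top between rows: left/right gray edges at two crop rows
g=cv2.cvtColor(w['frame'],cv2.COLOR_RGB2HSV);f=w['frame'].max(2)
for v in(190,215,245,275,300):print(v,f[v,230:272].tolist())
E
```

```text
time: 23.32
tcp_pos: [548.5, 281.6, 28.4]
tcp_rot: [[-0.849, 0.528, 0.001], [0.528, 0.849, 0.0], [-0.0, 0.001, -1.0]]
force: [-0.6, 1.9, -0.9]
gripper_width: 14.5
finger_force: 32.2
[-0.26  2.15  0.66  0.57  0.1   0.71] -31.874195629561434 [548.5416104  281.60669178  28.35471936]
190 [107, 114, 132, 135, 140, 142, 144, 145, 145, 147, 148, 150, 150, 150, 151, 150, 151, 151, 151, 150, 149, 147, 144, 145, 142, 125, 107, 190, 255, 255, 237, 224, 216, 208, 201, 196, 195, 194, 193, 192, 193, 193]
215 [255, 255, 198, 132, 158, 159, 163, 167, 171, 176, 178, 179, 180, 180, 180, 179, 178, 178, 178, 177, 177, 177, 174, 171, 167, 162, 160, 157, 135, 131, 191, 230, 233, 237, 242, 250, 255, 255, 255, 255, 255, 255]
245 [187, 187, 176, 107, 50, 50, 81, 137, 158, 160, 164, 168, 171, 176, 178, 178, 178, 178, 178, 177, 177, 177, 176, 177, 177, 175, 171, 167, 164, 162, 158, 139, 110, 72, 43, 46, 50, 69, 136, 187, 187, 187]
275 [77, 50, 50, 50, 48, 75, 188, 255, 255, 243, 152, 140, 159, 160, 164, 168, 172, 176, 177, 178, 179, 178, 178, 177, 178, 178, 177, 177, 176, 173, 169, 165, 160, 158, 139, 63, 42, 42, 47, 50, 50, 110]
300 [49, 47, 48, 51, 70, 91, 91, 90, 90, 89, 88, 88, 88, 97, 133, 158, 160, 164, 168, 171, 175, 176, 176, 177, 176, 176, 175, 176, 177, 177, 178, 178, 175, 169, 164, 160, 149, 65, 43, 43, 46, 49]
```

The tool is at −32° while the bar lags by about 7–8°, so the cap is at −24° against an expected home of −23.5°. Torque is 0.7 N m, so it is hard on the stop. I'll relax the twist, open and withdraw.

```bash
python3 -m inch '{"gripper":[0,0,0,50,50,50,50,50,50,50,50,50,50,50,50,50,50,50,50,50],"offset":[[0,0,0],[0,0,0],[0,0,0],[0,0,0],[0,0,0],[0,0,0],[0,0,0],[0,0,0],[0,0,0],[0,0,-0.5],[0,0,-1],[0,0,-1],[0,0,-1],[0,0,-1],[0,0,-1],[0,0,-1],[0,0,-1],[0,0,-0.5],[0,0,0],[0,0,0]],"rotation":[[0,0,-0.6],[0,0,-0.6],[0,0,0],[0,0,0],[0,0,0],[0,0,0],[0,0,0],[0,0,0],[0,0,0],[0,0,0],[0,0,0],[0,0,0],[0,0,0],[0,0,0],[0,0,0],[0,0,0],[0,0,0],[0,0,0],[0,0,0],[0,0,0]]}'
python3 - <<'E'
from h import *
import pickle
w=grab('wrist');pickle.dump(w,open('w11.pkl','wb'))
s=sensors.sense();print(s['force'],s['gripper_width'])
cv2.imwrite('pics/w11c.png',cv2.resize(w['frame'][90:230,180:320,::-1],(600,600),interpolation=cv2.INTER_CUBIC))
E
```

```text
time: 26.02
tcp_pos: [547.8, 281.1, 227.1]
tcp_rot: [[-0.908, 0.418, -0.001], [0.418, 0.908, -0.001], [0.001, -0.001, -1.0]]
force: [-0.5, 0.1, -0.4]
gripper_width: 49.9
finger_force: 0.0
[-0.57274659  0.67693249  0.19585655] 50.19181848491773
```

View pics/w11c.png

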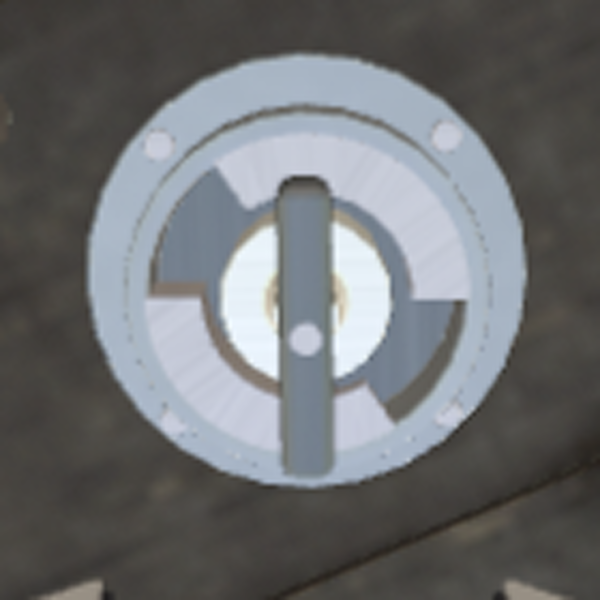

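The crop shows the cap locked: bar (303,185) to (308,475), gaps at upper-left and lower-right, lugs hidden under the rim. Quick numeric check of the angle.

Run:
```python
from h import *
import pickle
w=pickle.load(open('w11.pkl','rb'));k=lambda x,y:(180+x*140/600,90+y*140/600)
an=lambda d:np.degrees(np.arctan2(d[1],d[0]))
a,b=plane(w,*k(303,190),72),plane(w,*k(308,475),72);print('bar',an(a-b)%180,np.linalg.norm(a-b),(a+b)/2)
print('mark',plane(w,*k(305,340),68))
C=np.array([548,282,32])
print('gap edges',[an(plane(w,*k(*q),32)-C).round(1)%180 for q in[(219,166),(150,297),(465,301),(393,424),(244,208),(413,299)]])
```

```text
bar 156.26208692611482 74.80537539297963 [550.29516712 281.08262059  72.        ]
mark [551.92336653 280.17855133  68.        ]
gap edges [np.float64(8.400000000000006), np.float64(65.9), np.float64(63.2), np.float64(9.2), np.float64(9.699999999999989), np.float64(63.3)]
```

```bash
python3 -c "
from cell import manip
print(manip.sign_off())"
```

```text
the job is handed in; nothing more can be done
None
```

I fitted the two-lug cap, turned it clockwise against its stop (bar at −23.7°, expected home −23.4°), let go of it and handed in the job at about 26 s; the first grasp attempts closed on nothing because the fingertips sit about 33 mm short of the reported tool point, and the three-lug cap was not touched.

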